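# Hang the ear defenders on the pull-out rail and slide it home

## Robot

A 6-joint arm with a two-finger parallel gripper is mounted at the origin on the work surface. World frame = base frame: x ahead of the robot, y to its left, z up, the work surface at z = 0. Lengths are in mm, angles in degrees, forces in N, time in s.
With the tool pointing down it reaches from about 350 to 850 mm from the base axis. Payload 8.1 kg.
Tool frame: the origin (TCP) lies between the finger pads; the fingertips stand 19 mm ahead of it and the grasp point (between the pads) is the TCP (nose_length is the distance from the TCP to the fingertips, in mm); y points along the fingers, x is the direction in which the jaws open and shut, and the axes are right-handed (so a half turn about y gives the same grasp; the last joint's range is limited). The gripper opens to 85 mm and grips with 20 to 120 N. Pads are 22 mm wide; open, the fingers measure 114 mm over their backs; the gripper's body (76 mm by 85 mm) begins 54 mm behind the grasp point. The pads swing forward as they close: fully open they stand 13 mm farther back than shut.
Start: joints at [67.013, 7.471, 85.268, -0, 87.261, -4.893], TCP at [186.325, 570.341, 250.292] pointing down, gripper open.
Joint ranges: [-169.43, 169.43], [-51.17, 129.36], [1.28, 143.12], [-76.62, 256.62], [0, 156.53], [-152.29, 152.29]. Speed limits (degrees/s): [136.94, 136.94, 159.86, 180, 180, 180].

## Interface

Orientations are given as [roll, pitch, yaw] about the fixed x, y, z axes, in that order (R = Rz(yaw) Ry(pitch) Rx(roll)).
In Python, from bench import sense, snapshot, camera_info, hand_in, nose_length gives the robot as it stands.
- The arm moves only by the tool arm_command, never from a script. Its argument "commands" is a list of rows, each a list of 3 entries, a list of its own where there are three numbers: the opening in per cent of the stroke, from 0 (shut) to 100 (fully open), then the shift along the world's x, y, z in units of 30 mm (1.0 is 30 mm), then the turn, a rotation vector about the world's x, y, z in degrees. A call has 1 to 5 rows; each row shifts and turns the pose as measured when the row begins; what a row does not reach is not made up. A row lasts 1/12 s, in which the tool goes at most 41.7 mm and 7.16 degrees, less where a joint would pass 70% of its speed; a pose out of reach is approached as far as the arm can. A call is refused whole if a number of a shift passes 1 or a number of a turn 7.16, either way. A call with a gripper value outside its range is refused whole. The fingers move at their own pace and stop on an object; "force" is the grip in N (left out, the last holds). Time passes only in rows, so rows that do not move let the fingers close. It gives the time, the measured TCP pose, the force and the opening at its end, in the units of the state.
- sense(): the state, without advancing time (a new reading comes with each control period).
- snapshot(name): name is "scene" or "top" or "wrist"; returns the picture (420x560x3 uint8, blue, green, red); there is no depth.
- camera_info(name): a dict with "fx", "fy", "cx", "cy" (pixels), "k1" (the pictures are not rectified: a ray, as slopes to the right and down, at radius r is drawn at 1 + k1 r^2 times it, then the intrinsics apply), "rvec" (rotation vector, rad) and "tvec" (3), from world to camera coordinates, as OpenCV has them; the wrist camera has in their place "hand_eye" (4x4, takes a point from camera to tool coordinates, whose origin is the TCP and whose axes are the tool frame's). Camera axes: x right, y down, z forward; pixel columns grow to the right and rows downward; lengths in mm; the calibration is good to about 2 mm. A picture is of the moment at which its call begins: read the wrist's pose just before it. camera_info takes no time and is no camera call.
- hand_in(): hands the job in, once; it reports no verdict.
The state is a dict: "time": time; "joint_pos": joint angles; "qd": joint speeds; "joint_efforts": joint torques, N m; "tool_pos": TCP position; "tcp_rot": TCP orientation; "ft_force": force on the tool from outside, world axes, zero at the start; "wrist_torque": the same for the moment, N m; "finger_gap": finger opening in mm.
Only numpy, scipy, OpenCV 4.12 (cv2) and the standard library are available. Lean on these libraries where they do the work, as an engineer would, in place of code of your own. Each camera call takes 0.05 s, during which the arm holds its last target. There are 200 camera calls.

## Task

Put the ear defenders away: pull the hanging rail under the bench shelf all the way out, hang the ear defenders gently by their headband over the middle of its front bar, one cup on each side of the bar, and let go of them. Then push the rail fully home again so that the ear defenders stay hanging still on the bar, and leave everything else on the bench where it is.

Things in the scene. Friction and masses are not known exactly. Their poses are not given: they have to be found in the camera images.
- muffs_mid (a point): Centre of the ear defenders (orange cups, black padded headband), 76 mm above the undersides of the cups. Rigid, about 0.26 kg, standing on both cups. Axes: z up, x from cup to cup, y along the headband's width. 153 mm long in x, 70 mm in y, 152 mm high. Cups: 35 to 76.5 mm out on either side, 76 mm below to 4 mm above this point. Both ends are alike.
- muffs_crown (a point): Underside of the headband at its crown, 64 mm above muffs_mid; same axes. The headband is an upright half circle in the x-z plane about a point 4 mm above muffs_mid: mean radius 66 mm, 12 mm thick, 30 mm wide along y. It can be gripped across this width anywhere on the arch. Hung up, this point rests on top of the bar.
- rail_bar (a point): Middle of the pull-out rail's front bar, on its axis, 150 mm above the bench: a level steel tube, 16 mm thick, free over 252 mm between the rail's two sides. Axes: y along the bar, x the way the rail slides home (away from the robot), z up. The bar serves as the handle. With the rail home it stands 12 mm in front of the shelf's front edge.
- rail (a joint): Slide of the pull-out rail: 0 = fully home, 0.14 m = fully out at its stop, towards the robot. About 2.5 N of friction; it stays where it is left.
- shelf_edge (a point): Middle of the lower front edge of the fixed timber shelf over the rail, 232 mm above the bench; axes as rail_bar. Board 18 mm thick, 380 mm wide, 200 mm deep, on 38 mm posts 163 mm either side of the middle, front posts flush with the edge. Nothing stands under it; stock on top is 80 mm back from the edge and up to 51 mm high.
- drill: Orange cordless drill standing on its battery, 160 mm long, 76 mm wide, 198 mm high, chuck towards its own -x. Origin: centre of its underside. To be left alone. A tape measure, a screwdriver and a G-clamp, all under 70 mm high, lie nearer to the robot (within 0.4 m of its base, short of the pulled-out rail and of the ear defenders); they too are to be left alone.
- tin: Green tin of wood stain, 86 mm across, 115 mm high. Origin: centre of its underside. To be left alone.
- glue: Yellow glue bottle with a red cap, 56 mm across, 170 mm high. Origin: centre of its underside. To be left alone.
Mind the look-alikes: they are no part of the job. What is shaped like the part that bears muffs_mid but blue or turquoise is not meant.

How it is judged:
By the outcome, as a careful person would: the job done as asked, in the order asked, and still so for the second after the job is handed in, with the robot touching nothing.
It also fails if it takes over 72 s, if anything falls off the work surface, if the arm or the gripper's body presses on something with over 40 N, if the wrist force passes 120 N, or if a joint passes its speed limit or range.

## Working session

There is one attempt and no reset: what is moved stays moved. The work goes in short steps, Python scripts to look and compute and a tool call to move; the robot and the scene stay as the last step left them, time stands still between calls to the robot, and variables do not carry over. Pictures are saved under pics/ and viewed, about 8 in all and at most 12, crops included, and the job is handed in when it is done.

Besides the shell and the picture viewer there is one more tool, called after "Emit:" in YAML: its name, and indented under it one key for each argument. arm_command: Moves the arm, as the interface text tells. Its arguments: {"type":"object","properties":{"commands":{"type":"array"},"force":{"type":"number"}},"required":["commands"]}

```bash
mkdir -p pics; cat > h.py <<'E'
import numpy as np, cv2
from bench import sense, snapshot, camera_info, hand_in
def pose(name):
    c=camera_info(name)
    if 'hand_eye' in c:
        s=sense(); from scipy.spatial.transform import Rotation as R
        T=np.eye(4); T[:3,:3]=R.from_euler('xyz',s['tcp_rot'],degrees=True).as_matrix(); T[:3,3]=s['tool_pos']
        return c,T@np.array(c['hand_eye'])
    M=np.eye(4); M[:3,:3]=cv2.Rodrigues(np.array(c['rvec'],float))[0]; M[:3,3]=np.ravel(c['tvec'])
    return c,np.linalg.inv(M)
def ray(c,T,uv):
    K=np.array([[c['fx'],0,c['cx']],[0,c['fy'],c['cy']],[0,0,1.]])
    p=cv2.undistortPoints(np.array([[uv]],float),K,np.array([c['k1'],0,0,0.]))[0,0]
    return T[:3,3],T[:3,:3]@np.array([p[0],p[1],1])
def atz(c,T,uv,z):
    o,d=ray(c,T,uv); return np.round(o+d*(z-o[2])/d[2],1)
def proj(c,T,P):
    M=np.linalg.inv(T);K=np.array([[c['fx'],0,c['cx']],[0,c['fy'],c['cy']],[0,0,1.]])
    return cv2.projectPoints(np.array(P,float).reshape(-1,3),cv2.Rodrigues(M[:3,:3])[0],M[:3,3],K,np.array([c['k1'],0,0,0.]))[0][:,0].round(1)
E
python3 - <<'E'
from h import *
for n in('scene','top'): cv2.imwrite(f'pics/{n}0.png',snapshot(n)); c,T=pose(n); print(n,T[:3,3].round(),T[:3,2].round(2),c['fx'])
print(sense())
print(camera_info('wrist'))
E
```

```text
scene [1387. -369.  977.] [-0.71  0.28 -0.65] 482.74279197910784
top [ 316.    9. 1182.] [ 0.16  0.   -0.99] 399.7699423474558
{'time': 0.1, 'joint_pos': array([ 6.70124683e+01,  7.51141127e+00,  8.53226794e+01, -5.03224429e-04,
        8.72632344e+01, -4.89433941e+00]), 'qd': array([-1.31068995e-04, -5.84973905e-02, -1.51080453e-01,  4.88340425e-03,
       -1.16725295e-01, -1.30736344e-01]), 'joint_efforts': array([ 5.20716130e-04, -5.70956182e+01, -5.01941550e+01, -2.52102518e-04,
        8.25798546e-03, -8.09908693e-05]), 'tool_pos': array([186.14829883, 569.89922177, 249.34620363]), 'tcp_rot': array([-89.99219715,   0.09701303,  71.90683873]), 'ft_force': array([-0.22843677, -0.40694176, -0.08292933]), 'wrist_torque': array([-0.04059107, -0.00114891, -0.00185727]), 'finger_gap': 85.38105072110658}
{'fx': 340.30976689774354, 'fy': 340.30976689774354, 'cx': 275.52987200933796, 'cy': 207.12281798159847, 'k1': 0.029967873539990402, 'hand_eye': array([[ 9.99998831e-01,  1.21443930e-03, -9.28767923e-04,
         1.76035521e-01],
       [ 1.25198651e-03, -3.01808019e-01,  9.53367900e-01,
        -1.23735797e+02],
       [ 8.77497837e-04, -9.53367948e-01, -3.01809187e-01,
         7.76606532e+01],
       [ 0.00000000e+00,  0.00000000e+00,  0.00000000e+00,
         1.00000000e+00]])}
```

View pics/scene0.png

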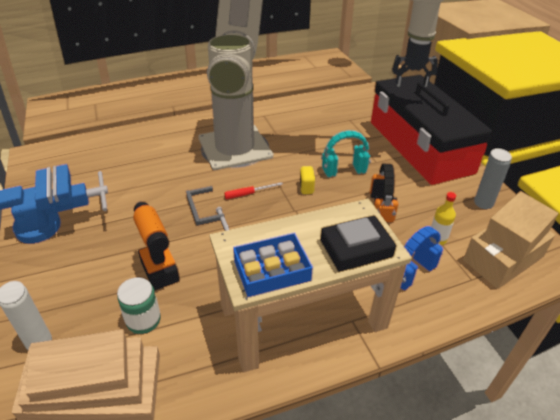

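View pics/top0.png

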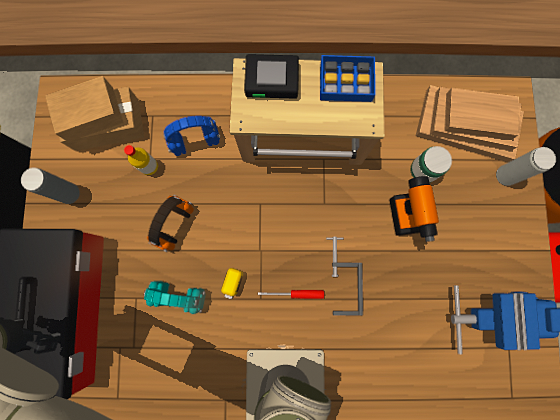

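The top view shows the orange muffs with the black band at (172,222). The look-alikes are teal at (177,296) and blue at (193,135). The bar is around (305,153), the drill at (415,210), the tin at (433,163) and the glue at (141,158). I choose the orange pair and check it in a close crop.

```bash
python3 - <<'E'
from h import *
i=cv2.imread('pics/top0.png')
a=cv2.resize(i[180:270,130:220],None,fx=5,fy=5,interpolation=cv2.INTER_CUBIC)
b=cv2.resize(i[120:180,225:395],(800,282),interpolation=cv2.INTER_CUBIC)
o=np.zeros((600,800,3),np.uint8); o[:282]=b; o[290:600,:450]=cv2.resize(a,(450,450))[60:370]
s=cv2.imread('pics/scene0.png')[150:240,350:430]; o[290:600,460:736]=cv2.resize(s,(276,310))
cv2.imwrite('pics/crop.png',o)
c,T=pose('top')
print('muff crown',atz(c,T,(172,222),146),'bar',[atz(c,T,p,158) for p in((256,153),(355,154))],'shelf edge',[atz(c,T,p,250) for p in((230,133),(383,136))])
for n,p,z in(('glue',(129,151),170),('tin',(434,158),115),('drill',(425,190),190)): print(n,atz(c,T,p,z))
E
```

```text
muff crown [454.  297.7 146. ] bar [array([638.2,  78.8, 158. ]), array([ 636.3, -184.8,  158. ])] shelf edge [array([660.1, 136.9, 250. ]), array([ 653.7, -237.5,  250. ])]
glue [640.2 415.2 170. ]
tin [ 639.5 -413.6  115. ]
drill [ 532.  -355.3  190. ]
```

View pics/crop.png

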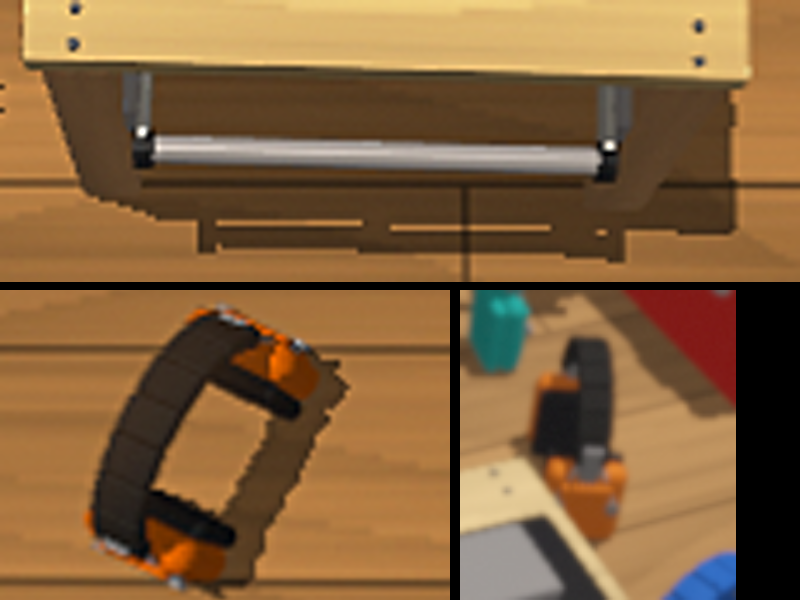

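The crop confirms the orange cups and black band. The bar runs from about crop (150,149) to (600,160), at roughly 1° yaw. I'll refine the bar and muffs poses by projecting a model and comparing it with the picture.

```bash
python3 - <<'E'
from h import *
c,T=pose('top')
f=lambda x,y:(225+x/4.706,120+y/4.7)
for p in((155,149),(600,160)): print('bar',atz(c,T,f(*p),150))
for p in((22,66),(750,82)): print('shelf',atz(c,T,f(*p),232))
g=lambda x,y:(130+x/5,180+(y-230)/5)
print('crown top',atz(c,T,g(138,428),152))
print('feet',atz(c,T,g(225,318),80),atz(c,T,g(118,548),80))
print('cup tops',atz(c,T,g(280,370),80),atz(c,T,g(190,560),80))
# check by colour: model fit of dark band silhouette
from scipy.optimize import minimize
i=cv2.imread('pics/top0.png').astype(int); sub=i[180:270,130:200]
band=((sub.max(2)<75)).astype(np.uint8); org=((sub[...,2]>150)&(sub[...,0]<60)&(sub[...,1]<130)).astype(np.uint8)
print(band.sum(),org.sum())
def pts(x,y,a):
    P=[]
    for t in np.radians(np.arange(0,181,5)):
        for w in(-15,15):
            for r in(60,72): P.append((r*np.cos(t),w,80+r*np.sin(t)))
    return P
def boxes():
    B=[np.array([[s*u,v,z] for u in(35,76.5) for v in(-35,35) for z in(0,80)]) for s in(1,-1)]
    return B
m=((i[180:270,120:215].max(2)<75)|((i[180:270,120:215,2]>1.9*i[180:270,120:215,1])))
tgt=m.astype(np.uint8)
def ren(q):
    im=np.zeros((420,560),np.uint8); ca,sa=np.cos(q[2]),np.sin(q[2]); R=np.array([[ca,-sa,0],[sa,ca,0],[0,0,1]])
    tr=lambda P: proj(c,T,np.array(P)@R.T+[q[0],q[1],0])
    A=np.array(pts(0,0,0)).reshape(37,4,3)
    for k in range(36): cv2.fillConvexPoly(im,cv2.convexHull(tr(np.vstack([A[k],A[k+1]])).astype(np.float32)).round().astype(int),1)
    for B in boxes(): cv2.fillConvexPoly(im,cv2.convexHull(tr(B).astype(np.float32)).round().astype(int),1)
    return im[180:270,120:215]
best=min(((-(ren((x,y,a))&tgt).sum()/(ren((x,y,a))|tgt).sum(),x,y,np.degrees(a)) for x in range(435,475,3) for y in range(285,335,3) for a in np.radians(range(-45,0,4))))
print(best)
E
```

```text
bar [644.4  74.2 150. ]
bar [ 638.7 -179.6  150. ]
shelf [664.  140.1 232. ]
shelf [ 656.4 -245.5  232. ]
crown top [459.4 334.3 152. ]
feet [532.2 310.8  80. ] [402.3 364.7  80. ]
cup tops [502.6 278.4  80. ] [395.9 324.2  80. ]
844 1258
(np.float64(8384883669867978.0), 435, 285, np.float64(-1.0))<stdin>:33: RuntimeWarning: overflow encountered in scalar negative
```

Emit:
arm_command:
  commands:
    - [50,[0.6,-1,0],[0,0,-7.1]]
    - [50,[0.6,-1,0],[0,0,-7.1]]
    - [50,[0.6,-1,0],[0,0,-7.1]]
    - [50,[0.6,-1,0],[0,0,-7.1]]
    - [50,[0.6,-1,0],[0,0,-7.1]]

```text
time: 0.52
tool_pos: [273.2, 417.8, 244.6]
tcp_rot: [-89.9, 0.4, 36.2]
ft_force: [0.5, 1.0, -0.1]
finger_gap: 42.6
```

Emit:
arm_command:
  commands:
    - [50,[0.3,-1,0],[0,0,-7.1]]
    - [50,[0.3,-1,0],[0,0,-7.1]]
    - [50,[0.3,-1,0],[0,0,-7.1]]
    - [50,[0.3,-1,0],[0,0,-7.1]]
    - [50,[0.3,-1,0],[0,0,-7.1]]

```text
time: 0.93
tool_pos: [319.4, 259.2, 241.8]
tcp_rot: [-90.0, 0.6, 0.4]
ft_force: [0.3, -0.0, -0.4]
finger_gap: 42.6
```

Emit:
arm_command:
  commands:
    - [50,[0.4,-1,0],[0,-7,0]]
    - [50,[0.4,-1,0],[0,-7,0]]
    - [50,[0.4,-1,0],[0,-7,0]]
    - [50,[0.4,-1,0],[0,-7,0]]
    - [50,[0.4,-1,0],[0,-7,0]]

```text
time: 1.35
tool_pos: [417.2, 126.3, 231.5]
tcp_rot: [-92.0, -31.6, -0.2]
ft_force: [-0.5, -0.0, 0.2]
finger_gap: 42.4
```

Emit:
arm_command:
  commands:
    - [50,[0.6,-1,0],[0,-6,0]]
    - [50,[0.6,-1,0],[0,-6,0]]
    - [50,[0.6,-1,0],[0,-6,0]]
    - [50,[0.5,-1,0],[0,-6,0]]
    - [50,[0.5,-1,0],[0,0,0]]

```text
time: 1.77
tool_pos: [557.4, -8.5, 265.8]
tcp_rot: [-93.6, -53.7, 0.2]
ft_force: [0.8, 1.6, -0.0]
finger_gap: 42.4
```

Emit:
arm_command:
  commands:
    - [50,[0.3,-0.8,0],[0,0,0]]
    - [50,[0,0,0],[0,0,0]]
    - [50,[0,0,0],[0,0,0]]

```text
time: 2.02
tool_pos: [567.7, -41.5, 266.7]
tcp_rot: [-93.8, -53.9, -0.3]
ft_force: [1.2, 0.3, 0.2]
finger_gap: 42.8
```

```bash
python3 - <<'E'
from h import *
c,T=pose('wrist'); cv2.imwrite('pics/w1.png',snapshot('wrist')); s=sense(); print(s['tool_pos'],s['tcp_rot'],s['joint_pos'])
print(proj(c,T,[(644.4,74.2,150),(638.7,-179.6,150),(641.5,-52.7,150)]))
E
```

```text
[567.65472365 -40.8484017  266.73704639] [-93.85827328 -53.88266929  -0.14910454] [-13.52442241 -45.03246962 139.95312682  13.16233476  32.0934231
 -19.10150273]
[[199.   21.5]
 [217.8 338. ]
 [210.3 206.7]]
```

View pics/w1.png

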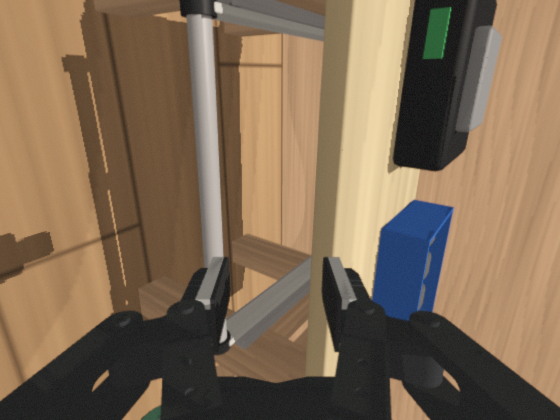

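The wrist view shows the bar at (202,20)–(219,335), within about 2 mm of the prediction. The arm is nearly folded at this tilt, so I'll use about 36° from vertical, which still clears the shelf.

```bash
cat >> h.py <<'E'
from scipy.spatial.transform import Rotation as R
def go(p,rpy):
    s=sense(); A=R.from_euler('xyz',s['tcp_rot'],degrees=True); B=R.from_euler('xyz',rpy,degrees=True)
    print('shift units',((np.array(p)-s['tool_pos'])/30).round(2),'turn',np.degrees((B*A.inv()).as_rotvec()).round(1),'F',s['ft_force'].round(1),'gap',s['finger_gap'].round(1),'t',round(s['time'],2),'j',s['joint_pos'].round(0),'pos',s['tool_pos'].round(1),s['tcp_rot'].round(1))
E
python3 -c "
from h import *
go((601,-53,207),(-90,-36,1.2))
[print(R.from_euler('xyz',(-90,-36,1.2),degrees=True).as_matrix()[:,1])]"
```

```text
Traceback (most recent call last):
  File "h.py", line 23, in go
    print('shift units',((np.array(p)-s['tool_pos'])/30).round(2),'turn',np.degrees((B*A.inv()).as_rotvec()).round(1),'F',s['ft_force'].round(1),'gap',s['finger_gap'].round(1),'t',round(s['time'],2),'j',s['joint_pos'].round(0),'pos',s['tool_pos'].round(1),s['tcp_rot'].round(1))
                                                                                                                                                       ^^^^^^^^^^^^^^^^^^^^^
AttributeError: 'float' object has no attribute 'round'
```

```bash
sed -i "s/s\['finger_gap'\].round(1)/round(float(s['finger_gap']),1)/" h.py
python3 -c "
from h import *
go((601,-53,207),(-90,-36,1.2))
[print(R.from_euler('xyz',(-90,-36,1.2),degrees=True).as_matrix()[:,1])]"
```

```text
shift units [ 1.11 -0.41 -1.99] turn [ 2.6 17.9  4.1] F [-0.6 -0.   0.3] gap 42.5 t 2.07 j [-14. -45. 140.  13.  32. -19.] pos [567.7 -40.8 266.7] [-93.9 -53.9  -0.1]
[ 0.58765634  0.01230965 -0.80901699]
```

Emit:
arm_command:
  commands:
    - [50,[0,-0.1,-0.2],[0.7,4.5,1]]
    - [50,[0.2,-0.1,-0.4],[0.7,4.5,1]]
    - [50,[0.3,-0.1,-0.4],[0.6,4.5,1]]
    - [50,[0.3,-0.1,-0.5],[0.6,4.4,1]]
    - [50,[0.3,0,-0.5],[0,0,0]]

```text
time: 2.48
tool_pos: [599.2, -46.7, 204.9]
tcp_rot: [-89.9, -35.2, 1.6]
ft_force: [1.0, 0.1, 1.1]
finger_gap: 42.7
```

```bash
python3 -c "
from h import *
go((601,-53,207),(-90,-36,1.2));go((641.5,-52.7,150),(-90,-36,1.2))"
```

```text
shift units [ 0.06 -0.21  0.07] turn [-0.1 -0.8 -0.5] F [1.  0.1 1.1] gap 42.7 t 2.48 j [-15. -20. 122.  14.  45. -23.] pos [599.2 -46.7 204.9] [-89.9 -35.2   1.6]
shift units [ 1.41 -0.2  -1.83] turn [-0.1 -0.8 -0.5] F [1.  0.1 1.1] gap 42.7 t 2.48 j [-15. -20. 122.  14.  45. -23.] pos [599.2 -46.7 204.9] [-89.9 -35.2   1.6]
```

Emit:
arm_command:
  commands:
    - [50,[0.35,-0.05,-0.45],[0,-0.4,-0.3]]
    - [50,[0.35,-0.05,-0.45],[0,-0.4,-0.2]]
    - [50,[0.35,-0.05,-0.45],[0,0,0]]
    - [50,[0.3,-0.05,-0.4],[0,0,0]]
    - [50,[0,0,0],[0,0,0]]

```text
time: 2.9
tool_pos: [639.6, -42.7, 144.8]
tcp_rot: [-89.9, -35.4, 1.7]
ft_force: [-1.1, -0.3, -0.4]
finger_gap: 42.6
```

```bash
python3 -c "
from h import *
go((641.5,-52.7,150),(-90,-36,1.2))"
```

```text
shift units [ 0.06 -0.33  0.17] turn [-0.1 -0.6 -0.6] F [-1.1 -0.3 -0.4] gap 42.6 t 2.9 j [-13.  -9. 120.  15.  35. -24.] pos [639.6 -42.7 144.8] [-89.9 -35.4   1.7]
```

Emit:
arm_command:
  commands:
    - [0,[0.06,0,0.17],[0,0,0]]
    - [0,[0,0,0],[0,0,0]]
    - [0,[0,0,0],[0,0,0]]
    - [0,[0,0,0],[0,0,0]]
    - [0,[0,0,0],[0,0,0]]
  force: 30

```text
time: 3.32
tool_pos: [638.3, -39.1, 149.5]
tcp_rot: [-90.0, -35.1, 2.0]
ft_force: [2.3, -3.1, -6.2]
finger_gap: 14.9
```

Emit:
arm_command:
  commands:
    - [0,[0,0,0],[0,0,0]]
    - [0,[-0.2,0,0],[0,0,0]]
    - [0,[-0.3,0,0],[0,0,0]]
    - [0,[-0.3,0,0],[0,0,0]]

```text
time: 3.65
tool_pos: [612.2, -38.4, 149.5]
tcp_rot: [-89.9, -35.0, 1.9]
ft_force: [3.4, -1.1, -5.7]
finger_gap: 15.3
```

Emit:
arm_command:
  commands:
    - [0,[-0.45,-0.01,0],[0,0,0]]
    - [0,[-0.45,-0.01,0],[0,0,0]]
    - [0,[-0.45,-0.01,0],[0,0,0]]
    - [0,[-0.45,-0.01,0],[0,0,0]]
    - [0,[-0.45,-0.01,0],[0,0,0]]

```text
time: 4.07
tool_pos: [540.4, -36.6, 149.5]
tcp_rot: [-89.6, -35.0, 1.8]
ft_force: [2.9, 1.3, -4.2]
finger_gap: 15.0
```

Emit:
arm_command:
  commands:
    - [0,[-0.4,-0.01,0],[0,0,0]]
    - [0,[-0.35,-0.01,0],[0,0,0]]
    - [0,[-0.2,0,0],[0,0,0]]
    - [0,[-0.2,0,0],[0,0,0]]
    - [0,[-0.2,0,0],[0,0,0]]

```text
time: 4.48
tool_pos: [500.4, -36.3, 155.6]
tcp_rot: [-89.6, -36.0, 1.7]
ft_force: [36.2, 0.9, -7.4]
finger_gap: 14.8
```

Emit:
arm_command:
  commands:
    - [0,[0,0,-0.1],[0,0,0]]
    - [0,[0,0,0],[0,0,0]]
    - [50,[0,0,0],[0,0,0]]
    - [50,[0,0,0],[0,0,0]]
    - [50,[0,0,0],[0,0,0]]

```text
time: 4.9
tool_pos: [501.4, -36.1, 157.6]
tcp_rot: [-89.8, -36.5, 1.9]
ft_force: [-0.0, 1.1, -0.6]
finger_gap: 42.5
```

Emit:
arm_command:
  commands:
    - [50,[-0.3,0,0.5],[0,0,0]]
    - [50,[-0.3,0,0.5],[0,0,0]]
    - [50,[-0.3,0,0.5],[0,0,0]]
    - [50,[-0.3,0,0.5],[0,3,0]]
    - [50,[0,0,1],[0,7,0]]

```text
time: 5.32
tool_pos: [454.4, -33.4, 234.5]
tcp_rot: [-89.0, -25.2, 1.5]
ft_force: [-2.2, 0.3, -2.6]
finger_gap: 42.8
```

```bash
python3 -c "
from h import *
go((430,310,290),(-90,0,67))"
```

```text
shift units [-0.81 11.45  1.85] turn [-15.8  21.4  64.2] F [-2.2  0.3 -2.6] gap 42.8 t 5.32 j [-17. -42. 130.  10.  68. -21.] pos [454.4 -33.4 234.5] [-89.  -25.2   1.5]
```

Emit:
arm_command:
  commands:
    - [75,[0,0.6,0.7],[0,7,0]]
    - [75,[0,0.8,0.5],[0,7,0]]
    - [75,[0,0.9,0.4],[0,7,0]]
    - [75,[-0.1,1,0.3],[0,3,5]]
    - [75,[-0.1,1,0.1],[0,0,7]]

```text
time: 5.73
tool_pos: [451.9, 94.3, 306.3]
tcp_rot: [-89.1, -1.1, 12.9]
ft_force: [1.0, 1.0, -0.1]
finger_gap: 64.1
```

Emit:
arm_command:
  commands:
    - [75,[-0.1,1,0],[0,0,7]]
    - [75,[-0.1,1,0],[0,0,7]]
    - [75,[-0.1,1,0],[0,0,7]]
    - [75,[-0.1,1,0],[0,0,7]]
    - [75,[-0.1,1,0],[0,0,7]]

```text
time: 6.15
tool_pos: [438.9, 253.3, 308.8]
tcp_rot: [-89.1, -1.2, 48.9]
ft_force: [0.6, -0.0, 0.6]
finger_gap: 64.0
```

```bash
python3 -c "
from h import *
go((430,310,290),(-90,0,67))"
```

```text
shift units [-0.3   1.89 -0.63] turn [-1.5 -0.1 18.1] F [ 0.6 -0.   0.6] gap 64.0 t 6.15 j [ 23.  -9.  95.   1.  93. -26.] pos [438.9 253.3 308.8] [-89.1  -1.2  48.9]
```

Emit:
arm_command:
  commands:
    - [75,[-0.15,1,0],[-0.5,0,6.2]]
    - [75,[-0.15,1,0],[-0.5,0,6]]
    - [75,[-0.1,0.9,0],[-0.5,0,6]]
    - [75,[0,0,0],[0,0,0]]
    - [75,[0,0,0],[0,0,0]]

```text
time: 6.57
tool_pos: [424.7, 351.7, 308.3]
tcp_rot: [-89.9, 0.1, 68.9]
ft_force: [-0.3, -0.6, -0.9]
finger_gap: 63.7
```

```bash
python3 - <<'E'
from h import *
c,T=pose('wrist'); im=snapshot('wrist'); cv2.imwrite('pics/w2.png',im); go((426,351,140),(-90,0,67))
cv2.imwrite('pics/top1.png',snapshot('top'))
def mod(x,y,a):
    a=np.radians(a); ux=np.array([np.cos(a),np.sin(a),0]); uy=np.array([-np.sin(a),np.cos(a),0]); m=np.array([x,y,80.])
    for w in(-15,15):
        for r in(60,72):
            q=[m+r*np.cos(t)*ux+w*uy+[0,0,r*np.sin(t)] for t in np.radians(np.arange(0,181,5))]
            cv2.polylines(im,[proj(c,T,q).astype(int)],False,(0,255,0),1)
mod(463,335,-23)
cv2.imwrite('pics/w2m.png',im)
E
```

```text
shift units [ 0.05 -0.02 -5.61] turn [-0.  -0.2 -1.9] F [-1.  -0.2 -1. ] gap 64.1 t 6.62 j [ 34.  -1.  88.   0.  93. -35.] pos [424.6 351.5 308.2] [-89.9   0.   68.9]
```

View pics/w2m.png

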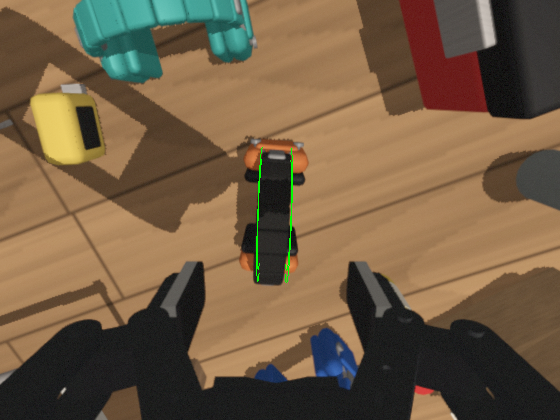

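The model overlay fits the band: the arch spans (277,150) to (267,283), with a yaw correction of about −1.7°. Now I descend to the near shoulder of the arch.

Emit:
arm_command:
  commands:
    - [75,[0.02,0,-0.9],[0,0,-1.8]]
    - [75,[0.02,0,-0.9],[0,0,-1.8]]
    - [75,[0,0,-0.9],[0,0,0]]
    - [75,[0,0,-0.9],[0,0,0]]
    - [75,[0,0,-0.7],[0,0,0]]

```text
time: 7.08
tool_pos: [432.1, 347.3, 184.2]
tcp_rot: [-90.5, -0.7, 64.2]
ft_force: [-0.1, -0.2, -1.1]
finger_gap: 64.0
```

```bash
python3 - <<'E'
from h import *
go((426,351,137),(-90,0,65.3))
E
```

```text
shift units [-0.2   0.12 -1.57] turn [-0.5  0.7  1.1] F [-0.1 -0.2 -1.1] gap 64.0 t 7.08 j [ 34.   2.  98.  -0.  79. -31.] pos [432.1 347.3 184.2] [-90.5  -0.7  64.2]
```

Emit:
arm_command:
  commands:
    - [75,[-0.2,0.12,-0.5],[-0.5,0.7,1]]
    - [75,[-0.05,0,-0.5],[0,0,0]]
    - [75,[-0.05,0,-0.4],[0,0,0]]
    - [75,[0,0,0],[0,0,0]]

```text
time: 7.42
tool_pos: [421.3, 345.6, 135.3]
tcp_rot: [-89.8, 0.5, 64.9]
ft_force: [0.3, 0.2, -0.3]
finger_gap: 64.2
```

```bash
python3 - <<'E'
from h import *
go((426,351,137),(-90,0,65.3))
E
```

```text
shift units [0.16 0.18 0.06] turn [ 0.4 -0.4  0.4] F [ 0.3  0.2 -0.3] gap 64.2 t 7.42 j [ 34.   4. 101.  -0.  75. -31.] pos [421.3 345.6 135.3] [-89.8   0.5  64.9]
```

Emit:
arm_command:
  commands:
    - [75,[0.16,0.18,0.06],[0.4,-0.4,0.4]]
    - [40,[0,0,0],[0,0,0]]
    - [0,[0,0,0],[0,0,0]]
    - [0,[0,0,0],[0,0,0]]
    - [0,[0,0,0],[0,0,0]]
  force: 60

```text
time: 7.83
tool_pos: [428.8, 352.3, 141.5]
tcp_rot: [-90.1, -0.3, 65.2]
ft_force: [-0.5, -0.9, -2.3]
finger_gap: 28.5
```

Emit:
arm_command:
  commands:
    - [0,[0,0,0],[0,0,0]]
    - [0,[0,0,0],[0,0,0]]
    - [0,[0,0,0.1],[0,0,0]]
    - [0,[0,0,0.2],[0,0,0]]
    - [0,[0,0,0.4],[0,0,0]]

```text
time: 8.25
tool_pos: [427.1, 351.4, 161.4]
tcp_rot: [-90.0, -0.1, 65.2]
ft_force: [0.1, -0.1, -3.4]
finger_gap: 28.6
```

Emit:
arm_command:
  commands:
    - [0,[0,0,0.7],[0,0,0]]
    - [0,[0,0,0.9],[0,0,0]]
    - [0,[0,0,0.9],[0,0,0]]
    - [0,[0,0,0.9],[0,0,0]]
    - [0,[0,0,0.9],[0,0,0]]

```text
time: 8.67
tool_pos: [423.5, 349.0, 294.5]
tcp_rot: [-89.7, 0.4, 65.3]
ft_force: [0.3, 0.4, -3.7]
finger_gap: 28.7
```

Emit:
arm_command:
  commands:
    - [0,[0,-0.3,0.7],[0,0,0]]
    - [0,[0,-0.5,0.5],[0,0,3]]
    - [0,[0,-0.7,0.1],[0,0,4]]
    - [0,[0,-0.8,0],[0,0,4]]
    - [0,[0,-0.8,0],[0,0,4]]

```text
time: 9.08
tool_pos: [424.2, 258.1, 352.0]
tcp_rot: [-90.4, -0.5, 81.1]
ft_force: [0.1, 0.0, -2.5]
finger_gap: 28.7
```

Emit:
arm_command:
  commands:
    - [0,[0,-0.8,0],[0,0,4]]
    - [0,[0,-0.8,0],[0,0,4]]
    - [0,[0,-0.8,0],[0,0,2]]
    - [0,[0,-0.8,0],[0,0,0]]
    - [0,[0,-0.8,0],[0,0,0]]

```text
time: 9.5
tool_pos: [422.6, 132.9, 359.9]
tcp_rot: [-90.9, -0.6, 92.0]
ft_force: [0.1, 0.1, -3.2]
finger_gap: 28.6
```

```bash
python3 - <<'E'
from h import *
go((461,-53,335),(-90,0,91.2))
E
```

```text
shift units [ 1.28 -6.2  -0.83] turn [-0.7  0.8 -0.8] F [ 0.1  0.1 -3.2] gap 28.6 t 9.5 j [ 10. -19.  99.   1.  99. -82.] pos [422.6 132.9 359.9] [-90.9  -0.6  92. ]
```

Emit:
arm_command:
  commands:
    - [0,[0.2,-0.8,0],[-0.3,0.4,-0.4]]
    - [0,[0.2,-0.8,0],[-0.3,0.4,-0.4]]
    - [0,[0.2,-0.8,0],[0,0,0]]
    - [0,[0.2,-0.8,0],[0,0,0]]
    - [0,[0.2,-0.8,0],[0,0,0]]

```text
time: 9.92
tool_pos: [450.7, 6.9, 367.6]
tcp_rot: [-90.5, -0.0, 91.3]
ft_force: [0.5, 0.7, -2.0]
finger_gap: 28.6
```

Emit:
arm_command:
  commands:
    - [0,[0.15,-0.8,0],[0,0,0]]
    - [0,[0.1,-0.6,0],[0,0,0]]
    - [0,[0,-0.4,0],[0,0,0]]
    - [0,[0,0,0],[0,0,0]]
    - [0,[0,0,0],[0,0,0]]

```text
time: 10.33
tool_pos: [457.6, -54.7, 373.5]
tcp_rot: [-90.8, 0.1, 90.9]
ft_force: [0.1, 0.7, -1.9]
finger_gap: 28.2
```

```bash
python3 - <<'E'
from h import *
go((461,-53,335),(-90,0,91.2))
a=snapshot('wrist'); b=snapshot('top'); s=snapshot('scene'); 
for n,v in(('wrist',a),('top',b),('scene',s)): cv2.imwrite(f'pics/{n}3.png',v)
o=np.zeros((600,800,3),np.uint8); o[:300,:400]=cv2.resize(a,(400,300)); 
o[:300,400:]=cv2.resize(b[90:240,200:400],(400,300)); o[300:,:400]=cv2.resize(s[150:300,200:400],(400,300))
cv2.imwrite('pics/m3.png',o)
E
```

```text
shift units [ 0.11  0.06 -1.28] turn [0.1 0.8 0.3] F [ 0.1  0.7 -1.9] gap 28.2 t 10.33 j [ -13.  -16.   95.    0.  100. -104.] pos [457.6 -54.7 373.5] [-90.8   0.1  90.9]
```

View pics/m3.png

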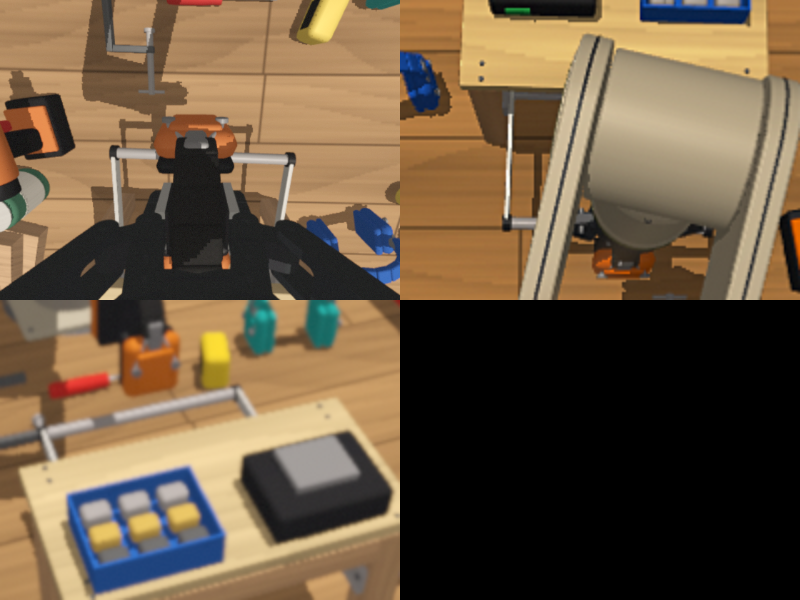

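The muffs are held in the wrist view (band from (195,140) to (195,265)), with the pulled-out bar behind from (115,152) to (290,158). Next I locate the bar exactly and check the tilt of the muffs with an overlay.

```bash
python3 - <<'E'
from h import *
c,T=pose('wrist'); im=cv2.imread('pics/wrist3.png')
for p in((161,213),(406,221)): print('bar',atz(c,T,p,150))
s=sense(); A=R.from_euler('xyz',s['tcp_rot'],degrees=True)
# grasp: at TCP (428,352,141), yaw 65.2, mid (462.5,334,76), muffs yaw -24.7
G=R.from_euler('xyz',(-90,0,65.2),degrees=True); M0=R.from_euler('z',-24.7,degrees=True)
rel=G.inv().apply(np.array([462.5,334,76])-[427.5,351.8,141]); Rm=A*G.inv()*M0; mid=A.apply(rel)+s['tool_pos']
print('mid',mid.round(1),'rel',rel.round(1))
def draw(tilt,col):
    Rt=Rm*R.from_euler('y',tilt,degrees=True); gp=Rm.inv().apply(s['tool_pos']-mid)
    m=s['tool_pos']-Rt.apply(gp)
    for w in(-15,15):
        q=[m+Rt.apply([72*np.cos(t),w,4+72*np.sin(t)]) for t in np.radians(np.arange(0,181,5))]
        cv2.polylines(im,[proj(c,T,q).astype(int)],False,col,1)
    b=[m+Rt.apply([-76.5*k,v,z]) for k,v,z in((1,-35,4),(1,35,4),(1,35,-76),(1,-35,-76),(1,-35,4))]
    cv2.polylines(im,[proj(c,T,b).astype(int)],False,col,1)
draw(0,(0,255,0)); draw(10,(255,255,0))
cv2.imwrite('pics/m4.png',cv2.resize(im[120:420,120:440],(640,600)))
E
```

```text
bar [ 502.  -176.5  150. ]
bar [505.9  87.4 150. ]
mid [497.8 -54.6 308.7] rel [ -1.5  65.  -39.2]
```

View pics/m4.png

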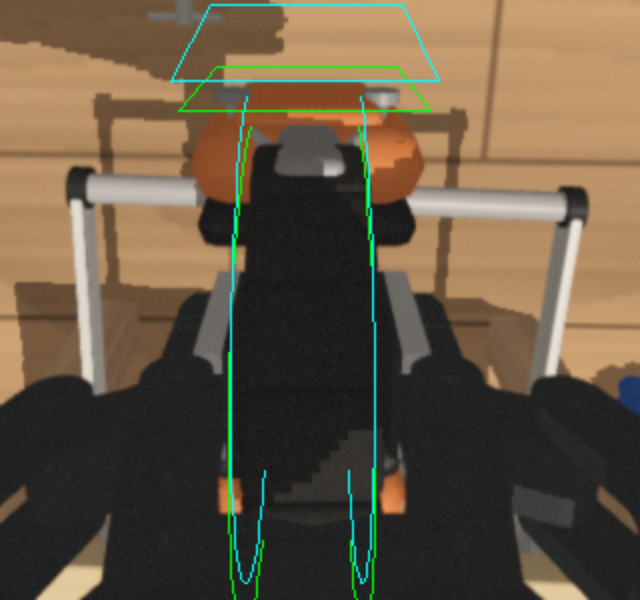

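```bash
python3 - <<'E'
from h import *
c,T=pose('wrist'); s=sense(); A=R.from_euler('xyz',s['tcp_rot'],degrees=True); tp=s['tool_pos']
Rm=R.from_euler('z',1,degrees=True); gp=np.array([-39.2,0,65.])
f=lambda p:((p-[120,120])*2).round()
for t in(-20,-10,0,10,20,30,40):
    Rt=Rm*R.from_euler('y',t,degrees=True); m=tp-Rt.apply(gp)
    P=lambda q:f(proj(c,T,m+Rt.apply(np.array(q,float))))
    h=P([[72*np.cos(a),15,4+72*np.sin(a)] for a in np.radians(np.arange(0,181,5))])
    print(t,'horizon',h[:,1].max(),'near cup top-outer,bottom-outer,top-inner',P([[-76,0,4],[-76,0,-76],[-35,30,4]]).tolist(),'far cup top',P([[35,20,4],[76,20,4],[35,20,-76]]).tolist(),'bandroot',P([[-72,0,4]]).tolist())
E
```

```text
-20 horizon 771.0 near cup top-outer,bottom-outer,top-inner [[311.0, 180.0], [312.0, 184.0], [412.0, 318.0]] far cup top [[379.0, 561.0], [380.0, 710.0], [360.0, 455.0]] bandroot [[311.0, 193.0]]
-10 horizon 699.0 near cup top-outer,bottom-outer,top-inner [[311.0, 145.0], [312.0, 125.0], [412.0, 282.0]] far cup top [[375.0, 501.0], [373.0, 622.0], [358.0, 384.0]] bandroot [[311.0, 158.0]]
0 horizon 635.0 near cup top-outer,bottom-outer,top-inner [[311.0, 111.0], [312.0, 64.0], [413.0, 248.0]] far cup top [[372.0, 445.0], [369.0, 545.0], [357.0, 318.0]] bandroot [[311.0, 125.0]]
10 horizon 579.0 near cup top-outer,bottom-outer,top-inner [[311.0, 80.0], [312.0, 2.0], [415.0, 214.0]] far cup top [[370.0, 391.0], [366.0, 474.0], [357.0, 254.0]] bandroot [[311.0, 94.0]]
20 horizon 530.0 near cup top-outer,bottom-outer,top-inner [[311.0, 51.0], [312.0, -63.0], [418.0, 182.0]] far cup top [[369.0, 340.0], [364.0, 408.0], [357.0, 191.0]] bandroot [[311.0, 66.0]]
30 horizon 487.0 near cup top-outer,bottom-outer,top-inner [[311.0, 27.0], [312.0, -133.0], [421.0, 152.0]] far cup top [[369.0, 291.0], [362.0, 347.0], [359.0, 129.0]] bandroot [[311.0, 41.0]]
40 horizon 449.0 near cup top-outer,bottom-outer,top-inner [[310.0, 8.0], [312.0, -209.0], [426.0, 124.0]] far cup top [[369.0, 243.0], [362.0, 288.0], [361.0, 66.0]] bandroot [[310.0, 22.0]]
```

```bash
python3 - <<'E'
from h import *
c,T=pose('top'); print('left cap top view',atz(c,T,(254,200.5),150), 'home left cap',atz(c,T,(255.4,151.3),150))
c,T=pose('scene'); f=lambda x,y:(200+x/2,150+(y-300)/2)
for p in((40,425),(240,394)): print('scene',atz(c,T,f(*p),150))
b=cv2.imread('pics/top3.png')[180:220,235:400]
s=cv2.imread('pics/scene3.png')[185:235,200:340]
w=cv2.imread('pics/wrist3.png')[195:240,145:425]
o=np.vstack([cv2.resize(b,(800,194),interpolation=2),cv2.resize(s,(800,260),interpolation=2),cv2.resize(w,(800,129),interpolation=2)]); cv2.imwrite('pics/m5.png',o)
E
```

```text
left cap top view [511.1  82.9 150. ] home left cap [645.5  81.  150. ]
scene [ 482.6 -175.3  150. ]
scene [513.2  91.  150. ]
```

View pics/m5.png

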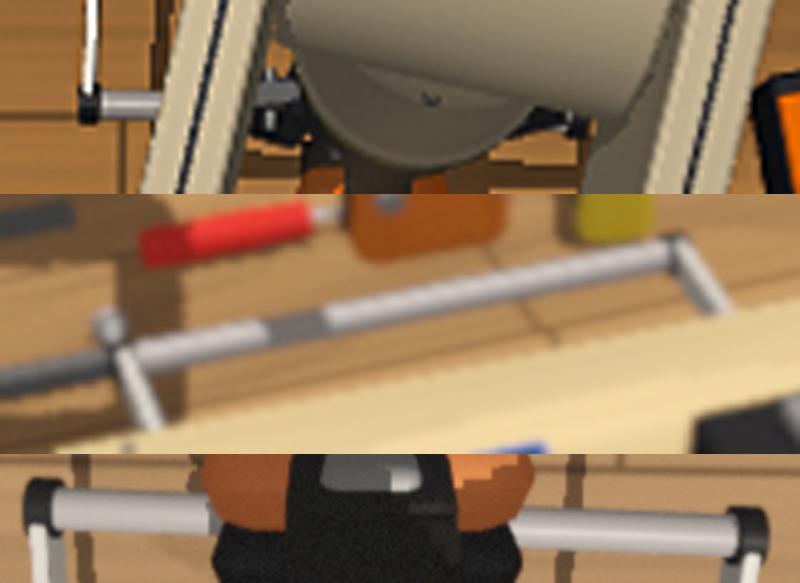

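The cap centres from the three cameras put the bar middle at about (503.5, −46). The muffs hang untilted, with the crown about 40 mm ahead of the TCP, so the target TCP is (463, −47).

Emit:
arm_command:
  commands:
    - [0,[0.15,0.25,-0.3],[0.1,0.4,0.1]]
    - [0,[0,0,-0.5],[0,0.4,0]]
    - [0,[0,0,-0.6],[0,0,0]]
    - [0,[0,0,-0.6],[0,0,0]]
    - [0,[0,0,-0.5],[0,0,0]]

```text
time: 10.9
tool_pos: [463.7, -41.2, 295.6]
tcp_rot: [-90.2, 0.0, 91.5]
ft_force: [0.1, -0.3, -1.9]
finger_gap: 28.8
```

```bash
python3 - <<'E'
from h import *
go((463,-47,170),(-90,0,91.2))
E
```

```text
shift units [-0.02 -0.19 -4.19] turn [ 0.   0.2 -0.3] F [ 0.1 -0.3 -1.9] gap 28.8 t 10.9 j [ -11.  -15.  102.    0.   93. -103.] pos [463.7 -41.2 295.6] [-90.2   0.   91.5]
```

Emit:
arm_command:
  commands:
    - [0,[0,-0.15,-0.4],[0,0,0]]
    - [0,[0,-0.05,-0.5],[0,0,0]]
    - [0,[0,0,-0.5],[0,0,0]]
    - [0,[0,0,-0.5],[0,0,0]]
    - [0,[0,0,-0.5],[0,0,0]]

```text
time: 11.32
tool_pos: [460.3, -41.8, 210.4]
tcp_rot: [-89.5, -0.1, 91.9]
ft_force: [0.5, 0.6, -1.8]
finger_gap: 29.0
```

```bash
python3 - <<'E'
from h import *
go((463,-47,170),(-90,0,91.2))
cv2.imwrite('pics/w6.png',snapshot('wrist'))
E
```

```text
shift units [ 0.09 -0.17 -1.35] turn [-0.1 -0.5 -0.7] F [ 0.5  0.6 -1.8] gap 29.0 t 11.32 j [ -12.  -13.  109.    0.   84. -103.] pos [460.3 -41.8 210.4] [-89.5  -0.1  91.9]
```

View pics/w6.png

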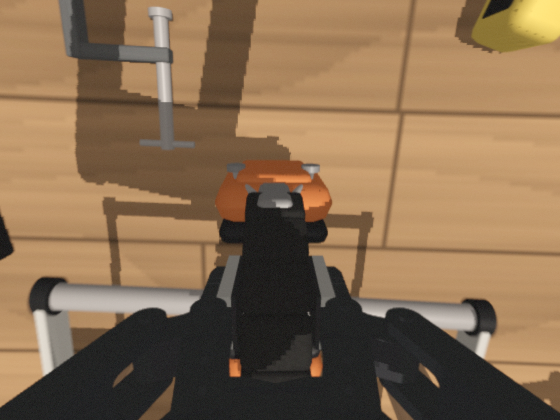

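The caps at (48,296) and (481,317) put the bar middle about 6 mm to −y of the muffs. They also show the bar yaw is −1.2°, so I had the sign wrong. I'll correct both.

```bash
python3 - <<'E'
from h import *
c,T=pose('wrist'); a,b=atz(c,T,(48,296),150),atz(c,T,(481,317),150); print(a,b,(a+b)/2)
go(((a+b)/2*[1,1,0]+[-40.2,0,175]),(-90,0,88.8))
E
```

```text
[ 496.6 -174.4  150. ] [502.6  85.6 150. ] [499.6 -44.4 150. ]
shift units [ 0.03 -0.11 -1.05] turn [-0.2 -0.8 -3.1] F [-2.3  0.5 -7.3] gap 28.6 t 11.37 j [ -12.  -13.  109.    0.   84. -103.] pos [458.4 -41.2 206.4] [-89.2  -0.2  91.9]
```

Emit:
arm_command:
  commands:
    - [0,[0,-0.1,0],[0,-0.4,-1.5]]
    - [0,[0,-0.1,-0.1],[0,0,-1.5]]
    - [0,[0,0,-0.2],[0,0,0]]
    - [0,[0,0,-0.2],[0,0,0]]
    - [0,[0,0,-0.2],[0,0,0]]

```text
time: 11.78
tool_pos: [457.8, -45.8, 182.7]
tcp_rot: [-89.5, -0.2, 88.7]
ft_force: [-0.5, -1.6, -2.3]
finger_gap: 28.7
```

```bash
python3 - <<'E'
from h import *
go((460,-47,162),(-90,0,88.8))
E
```

```text
shift units [ 0.07 -0.04 -0.69] turn [-0.3 -0.5  0.1] F [-0.5 -1.6 -2.3] gap 28.7 t 11.78 j [ -12.  -12.  111.    0.   81. -101.] pos [457.8 -45.8 182.7] [-89.5  -0.2  88.7]
```

Emit:
arm_command:
  commands:
    - [0,[0.08,0,-0.2],[0,0,0]]
    - [0,[0.02,0,-0.15],[0,0,0]]
    - [0,[0,0,-0.1],[0,0,0]]

```text
time: 12.03
tool_pos: [461.5, -46.0, 168.1]
tcp_rot: [-89.6, -0.2, 88.7]
ft_force: [0.1, 0.7, -2.1]
finger_gap: 28.6
```

Emit:
arm_command:
  commands:
    - [0,[0,0,-0.07],[0,0,0]]
    - [0,[0,0,-0.07],[0,0,0]]

```text
time: 12.2
tool_pos: [461.6, -46.0, 163.2]
tcp_rot: [-89.6, -0.2, 88.8]
ft_force: [0.4, -0.3, -1.8]
finger_gap: 29.1
```

Emit:
arm_command:
  commands:
    - [0,[0,0,-0.06],[0,0,0]]
    - [0,[0,0,-0.05],[0,0,0]]

```text
time: 12.37
tool_pos: [461.7, -46.0, 159.7]
tcp_rot: [-89.6, -0.2, 88.8]
ft_force: [-0.6, -0.3, -3.0]
finger_gap: 29.0
```

Emit:
arm_command:
  commands:
    - [0,[0,0,-0.05],[0,0,0]]
    - [0,[0,0,0],[0,0,0]]

```text
time: 12.53
tool_pos: [461.9, -46.1, 158.4]
tcp_rot: [-89.6, -0.2, 88.8]
ft_force: [-1.6, -0.1, -0.2]
finger_gap: 28.8
```

Emit:
arm_command:
  commands:
    - [0,[0,0,-0.03],[0,0,0]]
    - [0,[0,0,0],[0,0,0]]

```text
time: 12.7
tool_pos: [462.4, -46.2, 158.4]
tcp_rot: [-89.7, -0.2, 88.8]
ft_force: [-1.5, 0.8, -0.8]
finger_gap: 28.5
```

```bash
python3 - <<'E'
from h import *
s=sense(); print(s['ft_force'],s['wrist_torque'],s['tool_pos'])
w=snapshot('wrist'); print(sense()['ft_force'])
cv2.imwrite('pics/w7.png',w); sc=snapshot('scene'); 
o=np.zeros((600,800,3),np.uint8); o[:300,:400]=cv2.resize(w,(400,300)); o[:600,400:]=cv2.resize(sc[130:280,230:330],(400,600)); cv2.imwrite('pics/m7.png',o)
E
```

```text
[-1.49268246  0.81320857 -0.82047489] [0.00615575 0.1715787  0.02244403] [462.40810521 -46.15088826 158.4417148 ]
[-0.10053704 -0.36008821 -0.54139588]
```

View pics/m7.png

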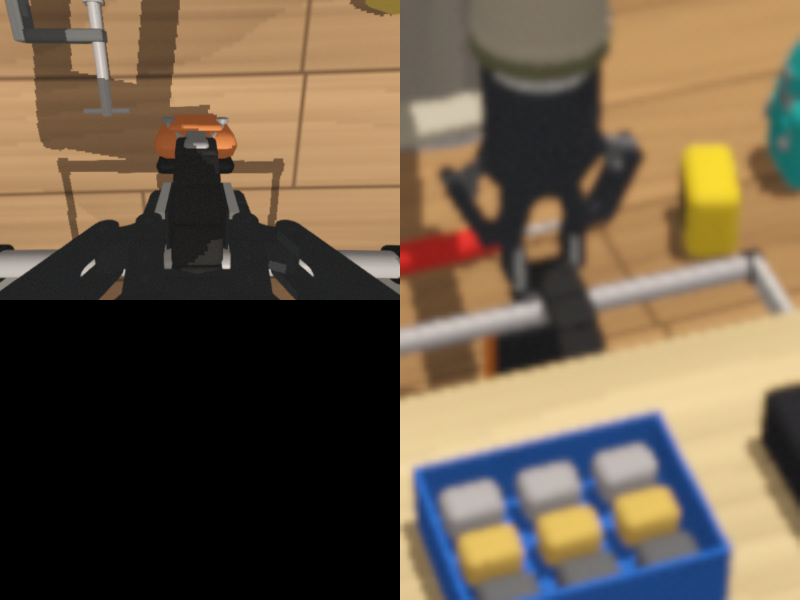

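The scene crop shows the headband over the bar with a cup on either side, and the wrist force shows the bar taking the weight. I release now.

Emit:
arm_command:
  commands:
    - [40,[0,0,0],[0,0,0]]
    - [50,[0,0,0],[0,0,0]]
    - [60,[0,0,0],[0,0,0]]
    - [60,[0,0,0],[0,0,0]]
    - [60,[0,0,0],[0,0,0]]

```text
time: 13.22
tool_pos: [463.4, -46.4, 159.2]
tcp_rot: [-89.9, -0.2, 88.8]
ft_force: [-0.3, -0.1, 0.5]
finger_gap: 51.4
```

Emit:
arm_command:
  commands:
    - [60,[0,0,0.1],[0,0,0]]
    - [60,[0,0,0.3],[0,0,0]]
    - [60,[0,0,0.6],[0,0,0]]
    - [60,[0,0,0.8],[0,0,0]]
    - [60,[0,0,0.8],[0,0,0]]

```text
time: 13.63
tool_pos: [459.2, -45.5, 235.4]
tcp_rot: [-89.2, -0.3, 88.8]
ft_force: [0.0, -0.6, -0.3]
finger_gap: 51.3
```

```bash
python3 - <<'E'
from h import *
go((440,-46,290),(-90,0,88.8))
w=[snapshot('wrist') for _ in range(2)]
print([np.abs(w[0].astype(int)-w[1])[:, :].mean()])
cv2.imwrite('pics/w8.png',w[1]); cv2.imwrite('pics/s8.png',snapshot('scene'))
E
```

```text
shift units [-0.64 -0.02  1.82] turn [-0.3 -0.8  0. ] F [ 0.  -0.6 -0.3] gap 51.3 t 13.63 j [ -12.  -13.  107.    0.   87. -101.] pos [459.2 -45.5 235.4] [-89.2  -0.3  88.8]
[np.float64(9.583982426303855)]
```

View pics/w8.png

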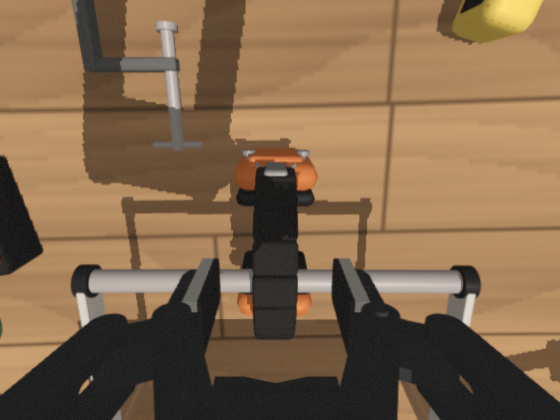

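The wrist view shows the muffs hanging free on the bar at column 275, with the bar caps at (88,281) and (465,281), so they are centred. Next I back off, shut the fingers, tilt forward and push the bar to the +y side of the muffs.

Emit:
arm_command:
  commands:
    - [60,[-0.2,0,0.9],[0,0,0]]
    - [30,[-0.6,0.3,0.6],[0,0,0]]
    - [0,[-0.6,0.6,0],[0,0,0]]
    - [0,[-0.3,0.8,0],[0,-5,0]]
    - [0,[0,0.8,0],[0,-7,0]]
  force: 40

```text
time: 14.2
tool_pos: [408.8, 27.8, 281.4]
tcp_rot: [-101.2, -0.6, 88.5]
ft_force: [0.3, 0.7, 0.7]
finger_gap: 2.8
```

Emit:
arm_command:
  commands:
    - [0,[0,0.4,-0.2],[0,-7,0]]
    - [0,[0,0,-0.6],[0,-7,0]]
    - [0,[0,0,-0.8],[0,0,0]]
    - [0,[0,0,-0.8],[0,0,0]]
    - [0,[0,0,0],[0,0,0]]

```text
time: 14.62
tool_pos: [412.2, 46.2, 194.7]
tcp_rot: [-113.9, -1.1, 89.0]
ft_force: [-1.4, 0.5, -0.6]
finger_gap: 0.1
```

```bash
python3 - <<'E'
from h import *
go((455,40,142),(-116,0,88.8))
print(R.from_euler('xyz',sense()['tcp_rot'],degrees=True).as_matrix().round(2))
E
```

```text
shift units [ 1.43 -0.21 -1.76] turn [-1.1 -2.  -0.2] F [-1.4  0.5 -0.6] gap 0.1 t 14.62 j [ -2. -51. 139.   1.  68. -91.] pos [412.2  46.2 194.7] [-113.9   -1.1   89. ]
[[ 0.02  0.41 -0.91]
 [ 1.    0.01  0.02]
 [ 0.02 -0.91 -0.41]]
```

Emit:
arm_command:
  commands:
    - [0,[0.7,-0.1,0],[0,0,0]]
    - [0,[0.6,-0.1,-0.3],[0,0,0]]
    - [0,[0.1,0,-0.6],[0,0,0]]
    - [0,[0,0,-0.5],[0,0,0]]
    - [0,[0,0,-0.2],[0,0,0]]

```text
time: 15.03
tool_pos: [458.2, 39.7, 152.1]
tcp_rot: [-114.4, -1.1, 89.0]
ft_force: [-1.1, -0.5, 0.4]
finger_gap: -0.3
```

```bash
python3 - <<'E'
from h import *
go((484,40,142),(-114,0,88.8))
E
```

```text
shift units [ 0.86  0.01 -0.34] turn [-1.1  0.4 -0.2] F [-1.1 -0.5  0.4] gap -0.3 t 15.03 j [ -3. -37. 136.   2.  57. -92.] pos [458.2  39.7 152.1] [-114.4   -1.1   89. ]
```

Emit:
arm_command:
  commands:
    - [0,[0.2,0,-0.15],[0,0,0]]
    - [0,[0.2,0,-0.1],[0,0,0]]
    - [0,[0.15,0,0],[0,0,0]]
    - [0,[0.1,0,0],[0,0,0]]
    - [0,[0.1,0,0],[0,0,0]]

```text
time: 15.45
tool_pos: [482.8, 39.2, 148.4]
tcp_rot: [-114.5, -1.1, 89.0]
ft_force: [0.1, -0.0, 0.0]
finger_gap: 0.2
```

Emit:
arm_command:
  commands:
    - [0,[0.07,0,0],[0,0,0]]
    - [0,[0.07,0,0],[0,0,0]]
    - [0,[0.07,0,0],[0,0,0]]
    - [0,[0.07,0,0],[0,0,0]]
    - [0,[0.07,0,0],[0,0,0]]

```text
time: 15.87
tool_pos: [494.0, 39.1, 149.8]
tcp_rot: [-114.5, -1.0, 89.0]
ft_force: [-3.1, -0.4, 0.7]
finger_gap: 0.2
```

Emit:
arm_command:
  commands:
    - [0,[0.09,0,-0.02],[0,0,0]]
    - [0,[0.11,0,-0.02],[0,0,0]]
    - [0,[0.13,0,-0.02],[0,0,0]]
    - [0,[0.14,0,-0.02],[0,0,0]]
    - [0,[0.15,0,-0.02],[0,0,0]]

```text
time: 16.28
tool_pos: [513.8, 39.3, 146.2]
tcp_rot: [-114.4, -1.1, 89.0]
ft_force: [-3.1, 0.0, 0.6]
finger_gap: -0.2
```

Emit:
arm_command:
  commands:
    - [0,[0.15,0,0],[0,0,0]]
    - [0,[0.15,0,0],[0,0,0]]
    - [0,[0.15,0,0],[0,0,0]]
    - [0,[0.15,0,0],[0,0,0]]
    - [0,[0.15,0,0],[0,0,0]]

```text
time: 16.7
tool_pos: [538.7, 39.0, 145.5]
tcp_rot: [-114.3, -1.0, 89.0]
ft_force: [-2.6, -1.1, -0.2]
finger_gap: -0.4
```

```bash
python3 - <<'E'
from h import *
go((628,37,148),(-118,0,88.8))
E
```

```text
shift units [ 2.98 -0.07  0.08] turn [-1.1 -3.6 -0.2] F [-2.6 -1.1 -0.2] gap -0.4 t 16.7 j [ -2. -19. 125.   2.  50. -92.] pos [538.7  39.  145.5] [-114.3   -1.    89. ]
```

Emit:
arm_command:
  commands:
    - [0,[0.16,0,0],[0,0,0]]
    - [0,[0.16,0,0],[0,-0.5,0]]
    - [0,[0.16,0,0],[0,-0.5,0]]
    - [0,[0.16,0,0],[0,-0.5,0]]
    - [0,[0.16,0,0],[0,-0.5,0]]

```text
time: 17.12
tool_pos: [565.2, 38.7, 144.9]
tcp_rot: [-116.4, -1.0, 89.0]
ft_force: [-3.5, -1.2, -1.0]
finger_gap: 0.0
```

Emit:
arm_command:
  commands:
    - [0,[0.16,0,0.01],[0,0,0]]
    - [0,[0.16,0,0.01],[0,0,0]]
    - [0,[0.16,0,0],[0,0,0]]
    - [0,[0.15,0,0],[0,0,0]]
    - [0,[0.14,0,0],[0,0,0]]

```text
time: 17.53
tool_pos: [590.1, 38.4, 144.7]
tcp_rot: [-116.4, -1.0, 89.0]
ft_force: [-2.6, -1.9, -1.0]
finger_gap: -0.2
```

```bash
python3 - <<'E'
from h import *
go((628,37,148),(-118,0,88.8))
E
```

```text
shift units [ 1.26 -0.05  0.11] turn [-1.1 -1.6 -0.2] F [-2.6 -1.9 -1. ] gap -0.2 t 17.53 j [ -2. -12. 119.   2.  46. -92.] pos [590.1  38.4 144.7] [-116.4   -1.    89. ]
```

Emit:
arm_command:
  commands:
    - [0,[0.13,0,0],[0,0,0]]
    - [0,[0.13,0,0],[0,0,0]]
    - [0,[0.12,0,0],[0,0,0]]
    - [0,[0.11,0,0],[0,0,0]]
    - [0,[0.1,0,0],[0,0,0]]

```text
time: 17.95
tool_pos: [610.1, 38.3, 144.6]
tcp_rot: [-116.4, -1.0, 89.0]
ft_force: [-3.1, -2.2, 0.0]
finger_gap: 0.1
```

Emit:
arm_command:
  commands:
    - [0,[0.09,0,0],[0,0,0]]
    - [0,[0.08,0,0],[0,0,0]]
    - [0,[0.07,0,0],[0,0,0]]
    - [0,[0.06,0,0],[0,0,0]]
    - [0,[0.05,0,0],[0,0,0]]

```text
time: 18.37
tool_pos: [622.0, 38.3, 144.6]
tcp_rot: [-116.4, -1.0, 89.0]
ft_force: [-2.2, -2.1, -0.1]
finger_gap: 0.1
```

Emit:
arm_command:
  commands:
    - [0,[0.05,0,0],[0,0,0]]
    - [0,[0.05,0,0],[0,0,0]]
    - [0,[0.05,0,0],[0,0,0]]
    - [0,[0.05,0,0],[0,0,0]]

```text
time: 18.7
tool_pos: [628.4, 38.3, 144.6]
tcp_rot: [-116.4, -1.0, 89.0]
ft_force: [-3.0, -1.3, -1.2]
finger_gap: 0.3
```

Emit:
arm_command:
  commands:
    - [0,[0.05,0,0],[0,0,0]]
    - [0,[0.05,0,0],[0,0,0]]

```text
time: 18.87
tool_pos: [629.5, 38.7, 142.8]
tcp_rot: [-116.1, -1.0, 89.0]
ft_force: [-10.6, -0.0, 1.7]
finger_gap: -0.1
```

Emit:
arm_command:
  commands:
    - [0,[0.1,0,0.05],[0,0,0]]
    - [0,[0.1,0,0],[0,0,0]]

```text
time: 19.03
tool_pos: [630.9, 39.4, 140.1]
tcp_rot: [-115.4, -1.1, 89.0]
ft_force: [-12.9, -0.4, 2.5]
finger_gap: 0.1
```

Emit:
arm_command:
  commands:
    - [0,[-0.1,0,0],[0,0,0]]
    - [0,[-0.3,0,0],[0,0,0]]
    - [0,[-0.6,0,0],[0,0,0]]
    - [0,[-0.6,0,0],[0,0,0]]
    - [0,[-0.6,0,0.4],[0,0,0]]

```text
time: 19.45
tool_pos: [564.8, 40.4, 152.1]
tcp_rot: [-115.6, -1.2, 89.1]
ft_force: [-0.3, 0.0, -0.4]
finger_gap: -0.2
```

Emit:
arm_command:
  commands:
    - [0,[-0.6,0.4,0.5],[0,4,0]]
    - [0,[-0.4,0.8,0.5],[0,4,0]]
    - [0,[-0.2,0.8,0.5],[0,4,0]]
    - [0,[-0.2,0.8,0],[0,4,0]]
    - [0,[-0.2,0.8,0],[0,0,0]]

```text
time: 19.87
tool_pos: [510.8, 148.6, 202.5]
tcp_rot: [-99.4, -0.8, 88.4]
ft_force: [1.5, 0.2, -0.5]
finger_gap: -0.2
```

Emit:
arm_command:
  commands:
    - [0,[0,0.8,0],[0,0,0]]
    - [0,[0,0.8,0],[0,0,0]]
    - [0,[0,0,0],[0,0,0]]
    - [0,[0,0,0],[0,0,0]]
    - [0,[0,0,0],[0,0,0]]

```text
time: 20.28
tool_pos: [511.9, 205.1, 208.5]
tcp_rot: [-100.1, -1.2, 88.7]
ft_force: [-0.1, 0.0, 0.5]
finger_gap: -0.1
```

```bash
python3 - <<'E'
from h import *
t=snapshot('top'); s=snapshot('scene'); 
for _ in range(3): t2=snapshot('top')
print('motion',np.abs(t[110:200,270:340].astype(int)-t2[110:200,270:340]).mean(), sense()['tool_pos'],sense()['ft_force'])
o=np.zeros((600,800,3),np.uint8); o[:300]=cv2.resize(t2[110:200,200:440],(800,300),interpolation=2); o[300:]=0
o[300:,:400]=cv2.resize(t2,(400,300)); o[300:,400:]=cv2.resize(s,(400,300)); cv2.imwrite('pics/f.png',o)
E
```

```text
motion 0.6578306878306879 [511.97349895 203.9227977  207.86598027] [-0.22033858 -0.26127559 -0.09936611]
```

View pics/f.png

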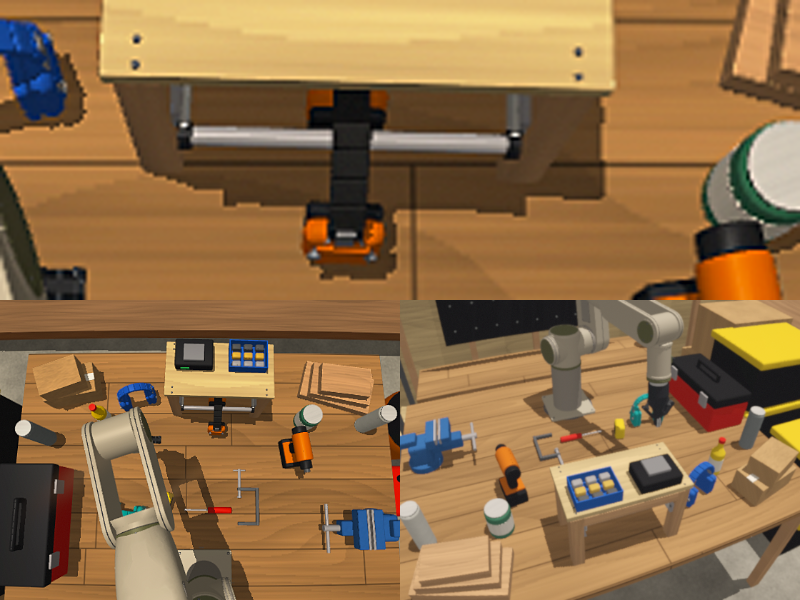

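Emit:
arm_command:
  commands:
    - [0,[0,0,0],[0,0,0]]
    - [0,[0,0,0],[0,0,0]]
    - [0,[0,0,0],[0,0,0]]
    - [0,[0,0,0],[0,0,0]]
    - [0,[0,0,0],[0,0,0]]

```text
time: 20.95
tool_pos: [512.3, 201.8, 207.5]
tcp_rot: [-100.0, -1.2, 88.4]
ft_force: [-0.3, 0.7, -0.1]
finger_gap: 0.1
```

```bash
python3 - <<'E'
from h import *
g=lambda i,a,b,c,d: cv2.cvtColor(i[a:b,c:d],6).astype(np.float32)
t0=cv2.imread('pics/top0.png'); t=snapshot('top')
for n,r in(('bar left',(143,162,250,285)),('bar right',(143,162,325,362))): print(n,cv2.phaseCorrelate(g(t0,*r),g(t,*r)))
for _ in range(8): t2=snapshot('top')
r=(130,200,285,325); print('muffs',cv2.phaseCorrelate(g(t,*r),g(t2,*r)))
for n,r in(('drill',(170,245,385,445)),('tin',(140,185,405,455)),('clamp',(230,320,325,370))): print(n,cv2.phaseCorrelate(g(t0,*r),g(t2,*r)))
print(hand_in())
E
```

```text
bar left ((0.0012652152207230927, -1.388397257876365), 1.1169580704636044)
bar right ((-0.01780434505164763, -1.1323038359448692), 1.105426358282566)
muffs ((-0.01774375046479193, 0.0035360449294330465), 0.9978078497780694)
drill ((0.0233781191672513, 0.49521698333397524), 0.9968844941457112)
tin ((-0.003723959638925578, 0.5012992820781115), 1.0003389421568976)
clamp ((0.5072355475636989, 0.01574231418752703), 0.994847173102108)
the job is handed in; nothing more can be done
None
```

The job is handed in. I pulled the rail out to its stop and hung the orange ear defenders by their headband over the middle of the bar, one cup on each side. I let go, then pushed the bar gently with shut fingers until it met a firm stop, and moved the arm clear.

**Last checks, which came out well:**
- **Ear defenders:** they hang centred on the bar (column 305 against the bar's middle at 304.8 in the top view). They shifted by less than 0.02 px over the last 0.4 s or so.
- **Rail:** pushing met about 13 N at the home stop.
- **Other things:** the drill, tin and clamp show no real movement (about half a pixel or less). The other bench items were only judged by eye in the last picture, where the arm hides part of the view.
- **Limits:** it took about 21.5 of the 72 s, and the highest force in any reading was 36 N at the wrist, against the out-stop.

**Where readings disagreed:**
- **Final bar position:** the top view puts the bar 1.1–1.4 px, roughly 3 mm, further home than at the start. Either the rail began slightly out or the hanging load and shadows skew the match. The push stop reading suggests it is home.
- **Bar position while pulled out:** the cameras differed by up to about 8 mm, so I went by the close wrist view. I also had the sign of the bar's roughly 1° turn wrong and corrected it before lowering the ear defenders.

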